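# Leak-test the spring-return gas syringe

### The arm

A 6-joint arm with a two-finger parallel gripper is mounted at the origin on the work surface. World frame = base frame: x ahead of the robot, y to its left, z up, the work surface at z = 0. Lengths are in m, angles in rad, forces in N, time in s.
With the tool pointing down it reaches from about 0.375 to 0.925 m from the base axis. Payload 5.7 kg.
Tool frame: the origin (TCP) lies midway between the tips of the shut fingers; the grasp point (between the pads) lies 19 mm behind it (robot.grip_depth is the distance from the TCP to the grasp point, in m); z points along the fingers, y is the line along which they close (so a half turn about z gives the same grasp; the last joint's range is limited). The gripper opens to 88 mm and grips with 3 to 60 N. Pads are 20 mm wide; open, the fingers measure 115 mm over their backs; the gripper's body (75 mm by 178 mm) begins 61 mm behind the grasp point.
Start: joints at [1.149, 0.359, 1.51, -0, 1.272, -0.115], TCP at [0.181, 0.572, 0.187] pointing down, gripper open.
Joint ranges: [-2.97, 2.97], [-1.01, 2.36], [0.21, 2.38], [-0.96, 4.11], [0.2, 2.71], [-2.98, 2.98]. Speed limits (rad/s): [2.39, 2.39, 3.14, 3.14, 3.14, 3.14].

### API

Orientations are given as [roll, pitch, yaw] about the fixed x, y, z axes, in that order (R = Rz(yaw) Ry(pitch) Rx(roll)).
In Python, from cell import robot gives the robot as it stands.
- The arm moves only by the shell command python3 -m jog 'ROWS' [OPENING] [FORCE]. ROWS is JSON, a list of rows, each a list of 2 entries, a list of its own where there are three numbers: the shift along the tool's x, y, z in m, then the turn, a rotation vector about the tool's x, y, z in rad. In form: [[[tx, ty, tz], [wx, wy, wz]], ...]. A call has 1 to 10 rows; each row is the pose to reach, as a shift and turn from the pose commanded when the call began, along the tool's axes at that moment; what a row does not reach only later rows make up. A row lasts 1/8 s, in which the tool goes at most 62.5 mm and 10.7 degrees, less where a joint would pass 70% of its speed; a pose out of reach is approached as far as the arm can. A call with a gripper value outside its range is refused whole. OPENING is the opening, from -1 (shut) to 1 (fully open), so that 0 is half open, set as the call begins (- or left out, the last holds). The fingers move at their own pace and stop on an object; FORCE is the grip in N (left out, the last holds). Time passes only in rows, so rows that repeat a pose let the fingers close. It gives the time, the measured TCP pose, the force, the opening and the grip force at its end, in the units of the state.
- robot.get_obs(): the state, without advancing time (a new reading comes with each control period).
- robot.capture(name): name is "scene" or "top" or "wrist"; returns (picture, depth): 420x560x3 uint8, blue, green, red; 420x560 float32, m along the optical axis (not along the pixel's ray), 0 where there is no reading.
- robot.get_calibration(name): a dict with "intrinsics" (3x3 intrinsics, pixels), "R" (3x3) and "t" (3): a world point X has camera coordinates R X + t. Camera axes: x right, y down, z forward; pixel columns grow to the right and rows downward; lengths in m; the calibration is good to about 2 mm. A picture is of the moment at which its call begins: read the wrist's pose just before it. get_calibration takes no time and is no camera call; for the wrist camera it gives the pose at the moment of the call.
- robot.close_job(): hands the job in; it is judged then, once.
The state is a dict: "time_s": time; "joint_pos": joint angles; "qd": joint speeds; "tau": joint torques, N m; "tool_pos": TCP position; "eef_rot": TCP orientation; "ft_force": force on the tool from outside, world axes, zero at the start; "ft_torque": the same for the moment, N m; "grip_width": opening from 0.0 (shut) to 1.0 (fully open); "grasp_force": force on a finger pad.
Only numpy, scipy, OpenCV 4.12 (cv2) and the standard library are available. Lean on these libraries where they do the work, as an engineer would, in place of code of your own. Each camera call takes 0.05 s, during which the arm holds its last target. There are 200 camera calls.

### The job

Leak-test the gas syringe on the bench: first shut its tap by turning the blue key counter-clockwise (seen from above) to its stop, so that it stands square across the barrel, then pull the plunger out by its black grip until the red pointer lines up with the yellow marker on the scale, without drawing it clearly past the marker. An inner spring pulls the plunger back, so finish while still gripping it and holding it steady at the marker; leave the marker, the bottle, the beaker and the test-tube rack where they are.

Things in the scene. Friction and masses are not known exactly. Their poses are not given: they have to be found in the camera images.
- syringe: Fixed gas syringe in a grey holder, base 350 x 120 x 12 mm; origin: underside, below the barrel. Its x axis is the way the plunger pulls out, z up. Syringe axis level along x, 90 mm above the bench. Clear barrel: diameter 44 mm, x = -95 to 15 mm, mouth collar diameter 52. Tap at x = -145 mm. Aluminium scale rail, top 46 mm above the bench, y = -58 to -42, x = 20 to 150 mm.
- plunger: Rod that slides out of the barrel along the syringe's x; axes parallel to the syringe's. Origin on the axis in the red pointer's plane, 35 mm from the syringe's origin when fully in, where it starts; travel 95 mm. Inner spring pulls it back: 3.6 N fully in, 0.9 N more per 10 mm. Black grip block: 52 mm along x (3 to 55), 22 wide, 36 high, then a thumb disc of diameter 48 mm.
- plunger_grip (a point): Centre of the plunger's black grip block, 29 mm along x from the plunger's origin, 90 mm above the bench; axes as the plunger's. Pinch here from above across the 22 mm width.
- pointer_tip (a point): Tip of the plunger's red pointer, a 7 mm bar that reaches down and sideways to the scale rail; in the plane of the plunger's origin. Axes as the syringe's.
- marker (a joint): Position in m of the yellow marker along the scale rail: equals how far the plunger must be drawn out from fully in (0.035 to 0.080). The marker is set before the test and is stiff to slide.
- marker_line (a point): Mid-plane of the yellow marker, a tab 8 mm thick along x and 26 mm wide that stands 15 mm above the scale rail. Axes as the syringe's: the pointer is at the mark when its tip and this point have the same place along x.
- tap (a joint): Angle of the blue tap key, rad: 0 = key in line with the barrel (open), 1.57 = key square across the barrel (shut, at its stop); grows counter-clockwise seen from above. Starts part-open at 0.15 to 0.6. Stiff with about 0.04 N m of friction, stays where it is left.
- tap_key (a point): Point on the turning axis of the tap key at the height to grip, 135 mm above the bench. The key is an upright blue blade, 50 mm long (this point's own x axis, which turns with the key), 10 mm thick (its y) and 34 mm high, from 112 to 146 mm above the bench.
- reagent: Bystander: amber bottle with orange cap, diameter 60 mm, 120 mm high, loose; origin at the centre of its underside.
- beaker: Bystander: open glass beaker, diameter 70 mm, 90 mm high, loose; origin at the centre of its underside.
- rack: Bystander: steel test-tube rack with tubes, 60 x 244 x 155 mm (x, y, z), loose; origin at the centre of its underside.

How it is judged:
By the outcome, as a careful person would: the job done as asked, in the order asked, and still so for the second after the job is handed in, while the arm keeps its last pose, push and grip.
It also fails if it takes over 51 s, if anything falls off the work surface, if the arm or the gripper's body presses on something with over 40 N, if the wrist force passes 120 N, or if a joint passes its speed limit or range.

## Working session

There is one attempt and no reset: what is moved stays moved. The work goes in short steps, Python scripts to look and compute and a shell command to move; the robot and the scene stay as the last step left them, time stands still between calls to the robot, and variables do not carry over. Pictures are saved under pics/ and viewed, at most 10 in all, crops included, and the job is handed in when it is done.

```bash
mkdir -p pics; ls
python3 - <<'E'
from cell import robot
import cv2,numpy as np
for n in("scene","top"):
    p,d=robot.capture(n); cv2.imwrite(f"pics/{n}0.png",p); np.savez(f"pics/{n}0.npz",p=p,d=d,**robot.get_calibration(n))
o=robot.get_obs();print(o)
E
```

```text
pics
{'time_s': 0.1, 'joint_pos': array([ 1.14886845e+00,  3.59450946e-01,  1.51130538e+00,  9.97453580e-06,
        1.27254128e+00, -1.15126614e-01]), 'qd': array([-0.00033397, -0.00330274, -0.0033461 , -0.00097503,  0.00181113,
        0.00017048]), 'tau': array([ 6.32029387e-04, -5.16365540e+01, -2.71408886e+01,  6.79467665e-02,
        2.77168443e-02, -6.31806893e-05]), 'tool_pos': array([0.18094104, 0.57134371, 0.18669019]), 'eef_rot': array([-3.13990008e+00, -2.05317923e-04,  2.83478827e+00]), 'ft_force': array([-0.14828925,  0.53462962,  0.29510819]), 'ft_torque': array([-0.01741091, -0.03979067, -0.03549876]), 'grasp_force': 0.0, 'grip_width': 0.9999237665465418}
```

View pics/scene0.png

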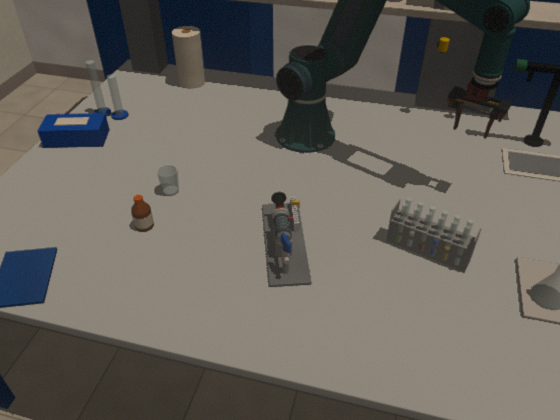

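View pics/top0.png

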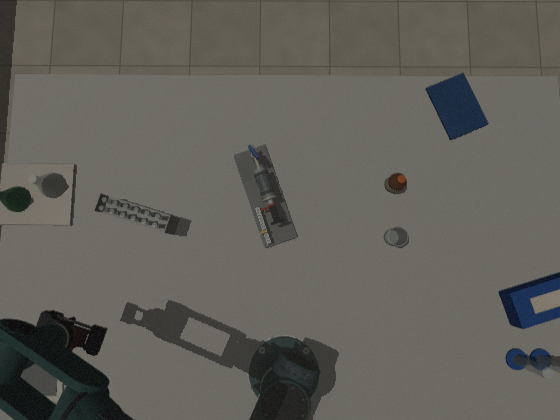

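The scene view shows the syringe at about (285,240): blue key at (287,243), yellow marker at (295,203) and thumb disc at (279,197). In the top view the key is at (254,153), the grip at (277,214), the pointer at (267,208) and the marker at (266,233). The bottle, beaker and rack stand well clear.

```bash
cat > h.py <<'E'
import cv2,numpy as np
def load(n):
    return dict(np.load(f"pics/{n}.npz"))
def snap(cam,n):
    from cell import robot
    c=robot.get_calibration(cam); p,d=robot.capture(cam)
    cv2.imwrite(f"pics/{n}.png",p); np.savez(f"pics/{n}.npz",p=p,d=d,**c); return load(n)
def ray(c,uv):
    v=c['R'].T@np.linalg.inv(c['intrinsics'])@np.array([uv[0],uv[1],1.]); return -c['R'].T@c['t'],v
def onz(c,uv,z):
    o,v=ray(c,uv); return o+v*(z-o[2])/v[2]
def dep(c,uv):
    o,v=ray(c,uv); return o+v*c['d'][int(round(uv[1])),int(round(uv[0]))]
def cloud(c,m):
    ys,xs=np.nonzero(m&(c['d']>0)); o,_=ray(c,(0,0))
    P=np.c_[xs,ys,np.ones(len(xs))]@np.linalg.inv(c['intrinsics']).T@c['R']
    return o+P*c['d'][ys,xs][:,None]
def tri(c1,u1,c2,u2):
    o1,v1=ray(c1,u1);o2,v2=ray(c2,u2)
    s=np.linalg.lstsq(np.c_[v1,-v2],o2-o1,rcond=None)[0]
    a,b=o1+v1*s[0],o2+v2*s[1]; return (a+b)/2,np.linalg.norm(a-b)
def mask(p,col):
    h=cv2.cvtColor(p,cv2.COLOR_BGR2HSV).astype(int); H,S,V=h[...,0],h[...,1],h[...,2]
    return {'blue':(H>100)&(H<130)&(S>110)&(V>50),'yellow':(H>20)&(H<35)&(S>130)&(V>80),
            'red':((H<6)|(H>174))&(S>130)&(V>60),'black':V<40}[col]
E
python3 - <<'E'
from h import *
np.set_printoptions(precision=4,suppress=True)
t=load('top0');s=load('scene0')
print('cams',ray(t,(0,0))[0],ray(s,(0,0))[0],t['intrinsics'][0,0],s['intrinsics'][0,0])
for nm,c,(x0,y0,x1,y1) in(('top',t,(225,135,310,255)),('scene',s,(255,185,320,285))):
    for col in('blue','yellow','red','black'):
        m=np.zeros(c['d'].shape,bool);m[y0:y1,x0:x1]=mask(c['p'],col)[y0:y1,x0:x1]
        n,l,st,ce=cv2.connectedComponentsWithStats(m.astype(np.uint8))
        for i in range(1,n):
            if st[i,4]>5:
                P=cloud(c,l==i);print(nm,col,st[i],ce[i],P.mean(0) if len(P) else '',np.ptp(P,0),P[:,2].max())
E
```

```text
cams [0.3851 0.0081 1.525 ] [1.7002 0.3434 1.132 ] 434.52715602202306 519.3793176624837
top blue [249 146   9  12  33] [253.0606 151.4242] [0.7207 0.1035 0.1444] [0.0349 0.0267 0.035 ] 0.15246893511383264
top red [261 204  13   7  18] [266.9444 206.7222] [0.5474 0.0588 0.0788] [0.0161 0.0416 0.0491] 0.10449504715101487
top black [274 206   3   5   8] [274.875 208.375] [0.539  0.0315 0.1078] [0.013  0.0066 0.007 ] 0.11128810236335762
top black [270 208   4   5   7] [271.2857 210.    ] [0.5335 0.0432 0.108 ] [0.0128 0.0102 0.012 ] 0.11433832073747263
top black [274 212  10  12  43] [277.1395 217.7209] [0.5085 0.0238 0.1059] [0.0416 0.0296 0.1096] 0.11730745036806334
scene blue [281 233  10  20  76] [285.8947 242.0132] [0.7304 0.1068 0.14  ] [0.0791 0.032  0.0581] 0.15129595785523897
scene yellow [292 200   8   5  21] [295.619  201.9048] [0.4681 0.0731 0.0592] [0.0141 0.0216 0.018 ] 0.06620515266585802
scene red [277 206   7   2  12] [280.     206.5833] [0.5528 0.0438 0.1039] [0.0146 0.0173 0.0104] 0.11024717417028773
scene red [289 217   4   2   8] [290.5 217.5] [0.5437 0.0749 0.0588] [0.0117 0.0093 0.0066] 0.06216187527712336
scene black [272 193  13  13 108] [278.3611 198.287 ] [0.517  0.0292 0.1045] [0.0637 0.0424 0.0363] 0.11541851602473918
```

Run:
```python
import cv2,numpy as np
a=cv2.imread('pics/top0.png')[135:255,225:310];b=cv2.imread('pics/scene0.png')[185:285,255:320]
f=lambda i:cv2.resize(i,(395,590),interpolation=cv2.INTER_CUBIC)
cv2.imwrite('pics/crop.png',np.clip(1.5*np.hstack([f(a),f(b)]),0,255))
```

```text
[ WARN:0@0.042] global loadsave.cpp:1063 imwrite_ Unsupported depth image for selected encoder is fallbacked to CV_8U.
```

View pics/crop.png

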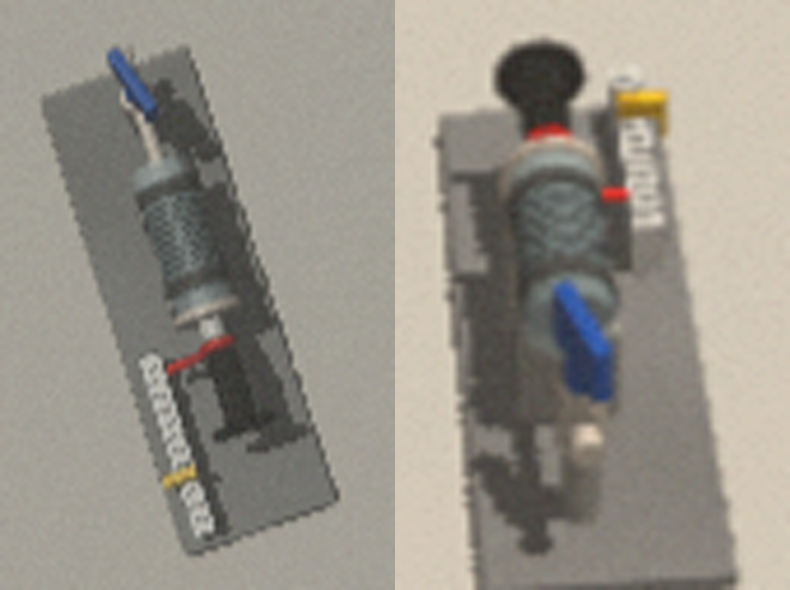

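The crop shows the blue key, crop-left (115,52)-(152,112), about 14° past the barrel line. It also shows the red pointer at (170,368), the yellow marker at (180,478), and the grip and disc at (235,390)-(240,430). I'll compute poses from these.

Run:
```python
from h import *
from cell import robot
np.set_printoptions(precision=4,suppress=True)
t=load('top0');s=load('scene0')
px=lambda a:(225+a[0]*85/395-.5,135+a[1]*120/590-.5)
sx=lambda a:(255+(a[0]-395)*65/395-.5,185+a[1]*100/590-.5)
C=[onz(t,px(a),.012) for a in((45,97),(188,48),(338,497),(190,553))]
print(np.array(C)); print([np.linalg.norm(C[i]-C[(i+1)%4]) for i in range(4)])
d=(C[3]-C[0]+C[2]-C[1])[:2];yaw=np.arctan2(d[1],d[0]);print('yaw',yaw)
for n,a,b in(('keyfar',(115,52),(565,290)),('keynear',(152,112),(600,362)),('pointer tip',(170,368),(617,195)),('marker',(180,478),(642,98)),('grip/disc',(240,430),(540,45))):
    p,g=tri(t,px(a),s,sx(b));print(n,p,g)
k=[onz(t,px(a),.146) for a in((115,52),(152,112))];v=k[1]-k[0]
tap=(k[0]+k[1])/2;print('key len',np.linalg.norm(v),'yaw',np.arctan2(v[1],v[0]),'tap',tap)
u=np.array([np.cos(yaw),np.sin(yaw)]);O=tap[:2]+.145*u;nn=np.array([-u[1],u[0]])
print('origin',O,'rectcentre',np.mean(C,0),'grip',O+.064*u)
for n,a,z in(('ptr',(170,368),.055),('mk',(180,478),.061),('grip',(232,385),.108)):
    q=onz(t,px(a),z)[:2]-O;print(n,q@u,q@nn)
print(robot.get_obs()['eef_rot'])
```

```text
[[ 0.7423  0.1797  0.012 ]
 [ 0.7793  0.0706  0.012 ]
 [ 0.4549 -0.0454  0.012 ]
 [ 0.4147  0.0648  0.012 ]]
[np.float64(0.11528192758982299), np.float64(0.34454165954170757), np.float64(0.11726148063408118), np.float64(0.3471238040095607)]
yaw -2.8011249118788086
keyfar [0.7355 0.1064 0.1761] 0.015308415704883052
keynear [0.709  0.1001 0.1028] 0.016270624559607982
pointer tip [0.5412 0.0777 0.057 ] 0.0031474102936204177
marker [0.4649 0.0708 0.0593] 7.394258833549026e-05
grip/disc [0.4946 0.0252 0.1104] 0.003648208982925417
key len 0.04828988841849791 yaw -2.5610122966137436 tap [0.7212 0.1029 0.146 ]
origin [0.5845 0.0545] rectcentre [0.5978 0.0674 0.012 ] grip [0.5242 0.0331]
ptr 0.03266866110555974 -0.03790090923271993
mk 0.10742601625117863 -0.055346046773883904
grip 0.06391497636454135 0.00028244047616598036
[-3.1399 -0.0002  2.8348]
```

```bash
cat > go.py <<'E'
import sys,numpy as np
from cell import robot
from scipy.spatial.transform import Rotation as R
def go(x,y,z,yaw):
    o=robot.get_obs(); A=R.from_euler('xyz',o['eef_rot'])
    B=R.from_euler('xyz',[np.pi,0,yaw])
    print('shift',np.round(A.inv().apply(np.array([x,y,z])-o['tool_pos']),4),'turn',np.round((A.inv()*B).as_rotvec(),4),'pos',np.round(o['tool_pos'],4),'rpy',np.round(o['eef_rot'],4),'q6',o['joint_pos'][5],'t',o['time_s'])
if __name__=='__main__': go(*map(float,sys.argv[1:]))
E
python3 go.py .70 .10 .30 .58
python3 - <<'E'
from cell import robot
c=robot.get_calibration('wrist');o=robot.get_obs()
from scipy.spatial.transform import Rotation as R
A=R.from_euler('xyz',o['eef_rot'])
print(c['intrinsics'][0,0],'cam in tool',A.inv().apply(-c['R'].T@c['t']-o['tool_pos']),'fwd in tool',A.inv().apply(c['R'][2]))
E
```

```text
shift [-0.6371 -0.2928 -0.1129] turn [-1.1000e-03  1.8000e-03  2.2548e+00] pos [0.1809 0.5713 0.1867] rpy [-3.1399e+00 -2.0000e-04  2.8348e+00] q6 -0.11512661399028697 t 0.1
340.2530074553545 cam in tool [ 0.08235566 -0.00110222 -0.19730782] fwd in tool [-2.93355447e-01 -3.70444349e-05  9.56003442e-01]
```

```bash
python3 -m jog '[[[0,0,-0.06],[0,0,0.1]],[[-0.03,-0.015,-0.113],[0,0,0.25]],[[-0.08,-0.04,-0.113],[0,0,0.4]],[[-0.13,-0.06,-0.113],[0,0,0.55]],[[-0.18,-0.085,-0.113],[0,0,0.7]],[[-0.23,-0.11,-0.113],[0,0,0.85]],[[-0.28,-0.13,-0.113],[0,0,1.0]],[[-0.33,-0.15,-0.113],[0,0,1.15]],[[-0.38,-0.175,-0.113],[0,0,1.3]],[[-0.43,-0.2,-0.113],[0,0,1.45]]]' -0.1; python3 go.py .70 .10 .30 .58
```

```text
time_s: 1.35
tool_pos: [0.5316, 0.25, 0.3]
eef_rot: [-3.141, 0.0, 1.38]
ft_force: [0.5, 0.6, 0.5]
grip_width: 0.451
grasp_force: 0.0
shift [-1.153e-01  1.938e-01 -1.000e-04] turn [-6.000e-04  6.000e-04  7.999e-01] pos [0.5316 0.25   0.3   ] rpy [-3.1408e+00  3.0000e-04  1.3799e+00] q6 0.5128614468215635 t 1.35
```

```bash
python3 -m jog '[[[-0.02,0.034,0],[0,0,0.15]],[[-0.045,0.075,0],[0,0,0.3]],[[-0.07,0.117,0],[0,0,0.45]],[[-0.095,0.16,0],[0,0,0.6]],[[-0.115,0.194,0],[0,0,0.72]],[[-0.115,0.194,0],[0,0,0.8]],[[-0.115,0.194,0],[0,0,0.8]]]'
python3 - <<'E'
from h import *
np.set_printoptions(precision=4,suppress=True)
c=snap('wrist','w1')
for col in('blue','yellow','red'):
    m=mask(c['p'],col);n,l,st,ce=cv2.connectedComponentsWithStats(m.astype(np.uint8))
    for i in range(1,n):
        if st[i,4]>20:
            P=cloud(c,l==i);print(col,st[i],ce[i],P.mean(0) if len(P) else '',P[:,2].max() if len(P) else '')
E
```

```text
time_s: 2.22
tool_pos: [0.7, 0.1021, 0.2995]
eef_rot: [-3.141, 0.001, 0.585]
ft_force: [0.8, 0.7, -0.4]
grip_width: 0.453
grasp_force: 0.0
blue [287 147  13  50 479] [293.238 171.81 ] [0.7238 0.1035 0.143 ] 0.1480301376613467
yellow [370 345   6  13  27] [372.4444 351.037 ] [0.7348 0.1007 0.4321] 0.43399653449276393
red [249 291  19  13 142] [257.5704 298.6268] [0.5536 0.0432 0.0994] 0.10510988754994233
```

View pics/w1.png

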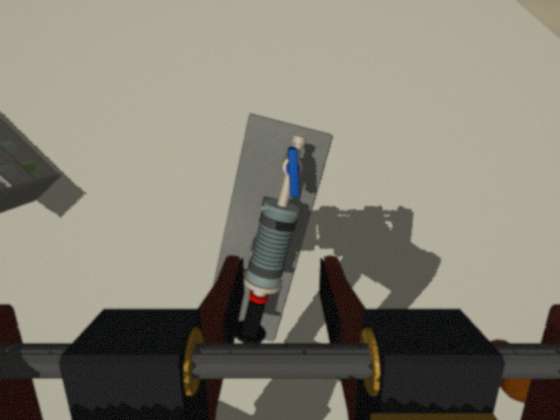

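The wrist view shows the key at (287-300,147-197), nearly in line with the tool x axis. The barrel is at (270,245) and the red collar at (257,298).

Run:
```python
from h import *
np.set_printoptions(precision=4,suppress=True)
c=load('w1');t=load('top0')
m=mask(c['p'],'blue');n,l,st,ce=cv2.connectedComponentsWithStats(m.astype(np.uint8));l=l==1+np.argmax(st[1:,4])
P=cloud(c,l)
# ends of the blade's outline in both views
def ends(m):
    ys,xs=np.nonzero(m);q=np.c_[xs,ys].astype(float);mu=q.mean(0);w=np.linalg.svd(q-mu,full_matrices=0)[2][0];w*=np.sign(w[1]);s=(q-mu)@w;return mu+w*s.min(),mu+w*s.max()
mt=np.zeros(t['d'].shape,bool);mt[140:170,240:270]=mask(t['p'],'blue')[140:170,240:270]
for a,b in zip(ends(l),ends(mt)): print('tri',tri(c,a,t,b))
print('z pct',np.percentile(P[:,2],[5,25,50,75,95]))
T=P[P[:,2]>.139];q=T[:,:2].astype(np.float32)
(r)=cv2.minAreaRect(q);print(len(q),r);mu=q.mean(0);w=np.linalg.svd(q-mu,full_matrices=0)[2][0];s=(q-mu)@w
print(mu,'mid',mu+w*(s.min()+s.max())/2,'len',np.ptp(s),'yaw',np.arctan2(w[1],w[0]))
# syringe axis: base corners in w1 on z=.012
C=np.array([onz(c,a,.012) for a in((250,113),(332,134))]);print(C,np.linalg.norm(C[0]-C[1]));d=(C[1]-C[0]);print('syr yaw',np.arctan2(d[1],d[0])+np.pi/2-np.pi)
```

```text
tri (array([0.7431, 0.1182, 0.1274]), np.float64(0.0002637987214187863))
tri (array([0.7037, 0.0897, 0.1494]), np.float64(0.002520011294863633))
z pct [0.1207 0.1452 0.1459 0.1465 0.1474]
440 ((0.7232712507247925, 0.10287517309188843), (0.04931042715907097, 0.009723561815917492), 37.01656723022461)
[0.7238 0.1034] mid [0.7232 0.103 ] len 0.049315203 yaw -2.493759
[[0.7422 0.182  0.012 ]
 [0.7814 0.0726 0.012 ]] 0.11616610273252284
syr yaw -2.7973694118287096
```

```bash
python3 go.py .7232 .103 .117 .648
```

```text
shift [0.02   0.0127 0.1828] turn [-0.0007  0.0011 -0.0616] pos [0.6998 0.1025 0.2998] rpy [-3.1409e+00  1.1000e-03  5.8640e-01] q6 1.032307494683946 t 2.275
```

```bash
python3 -m jog '[[[0.02,0.0127,0.03],[0,0,-0.062]],[[0.02,0.0127,0.07],[0,0,-0.062]],[[0.02,0.0127,0.11],[0,0,-0.062]],[[0.02,0.0127,0.145],[0,0,-0.062]],[[0.02,0.0127,0.17],[0,0,-0.062]],[[0.02,0.0127,0.183],[0,0,-0.062]],[[0.02,0.0127,0.183],[0,0,-0.062]]]' && python3 -m jog '[[[0,0,0],[0,0,0]],[[0,0,0],[0,0,0]],[[0,0,0],[0,0,0]],[[0,0,0],[0,0,0]],[[0,0,0],[0,0,0]],[[0,0,0],[0,0,0]]]' -1 20; python3 go.py .7232 .103 .117 1.913
```

```text
time_s: 3.15
tool_pos: [0.723, 0.1034, 0.1169]
eef_rot: [-3.141, 0.001, 0.648]
ft_force: [-1.0, -0.0, 0.2]
grip_width: 0.449
grasp_force: 0.0
time_s: 3.9
tool_pos: [0.7238, 0.1029, 0.1174]
eef_rot: [3.142, 0.0, 0.647]
ft_force: [-1.0, 0.8, 0.0]
grip_width: 0.004
grasp_force: 0.0
shift [-0.0004 -0.0004  0.0004] turn [-1.0000e-04  2.0000e-04 -1.2662e+00] pos [0.7238 0.1029 0.1174] rpy [3.1416e+00 2.0000e-04 6.4680e-01] q6 0.9710214133463885 t 3.9
```

The fingers closed on nothing, so I'll look.

Run:
```python
from h import *
np.set_printoptions(precision=4,suppress=True)
c=snap('wrist','w2');s=snap('scene','s2')
i=cv2.resize(s['p'][170:300,220:360],(560,520),interpolation=cv2.INTER_CUBIC)
cv2.imwrite('pics/v2.png',np.hstack([cv2.resize(c['p'][:, 100:460],(360,420))[:,:400],cv2.resize(i,(440,420))]))
P=cloud(c,mask(c['p'],'blue'));print(len(P),P.mean(0) if len(P) else '')
```

```text
916 [0.7364 0.1129 0.1395]
```

View pics/v2.png

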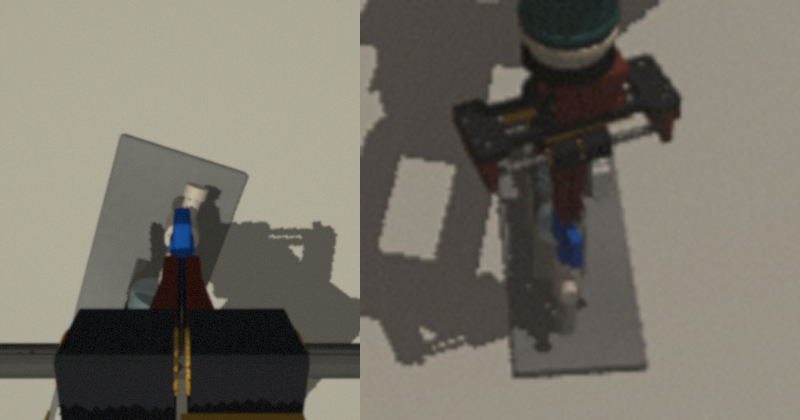

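Run:
```python
from h import *
from cell import robot
np.set_printoptions(precision=4,suppress=True)
c=load('w2');P=cloud(c,mask(c['p'],'blue'))
a=np.array([np.cos(.647),np.sin(.647)]);b=np.array([-a[1],a[0]]);q=P[:,:2]-[.7238,.1029]
for z0,z1 in((.143,.15),(.13,.143),(.11,.13)):
    k=(P[:,2]>z0)&(P[:,2]<z1);print(z0,k.sum(),np.percentile(q[k]@a,[2,50,98]),np.percentile(q[k]@b,[2,50,98]))
o=robot.get_obs();print(o['grip_width'],o['grasp_force'],o['ft_force'])
cv2.imwrite('pics/v3.png',cv2.resize(c['p'][190:420,200:360],(556,800))[:600])
```

```text
0.143 612 [0.0063 0.0158 0.0244] [-0.0042  0.0001  0.0049]
0.13 110 [0.0238 0.0244 0.0248] [-0.0037  0.0007  0.0045]
0.11 188 [-0.0042  0.0239  0.0247] [-0.0068  0.0007  0.0077]
0.004941953939421159 0.0 [ 0.395   0.3188 -0.0015]
```

View pics/v3.png

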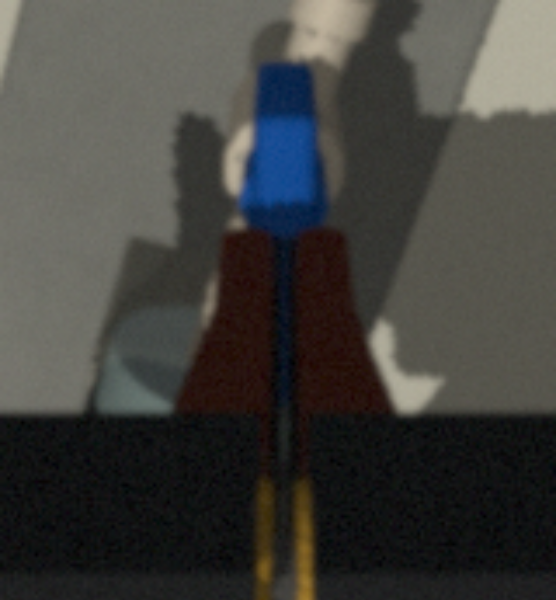

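The crop shows the blue blade top at (285,150) ahead of the nearly shut fingers, whose lower ends begin at y≈235. The tips may actually be above the blade, so I'll check their height by depth.

Run:
```python
from h import *
np.set_printoptions(precision=4,suppress=True)
c=load('w2')
a=np.array([np.cos(.647),np.sin(.647)]);b=np.array([-a[1],a[0]])
for u in (268,276,282,288,296):
    for v in (245,252,256,258,262,275,290,300):
        p=dep(c,(u,v));q=p[:2]-[.7238,.1029];print(u,v,c['p'][v,u],'along %.4f across %.4f z %.4f'%(q@a,q@b,p[2]))
```

```text
268 245 [127 126 129] along -0.0048 across 0.0094 z 0.1024
268 252 [84 94 99] along -0.0140 across 0.0099 z 0.0927
268 256 [48 60 68] along 0.0091 across 0.0074 z 0.1528
268 258 [12 16 40] along 0.0094 across 0.0072 z 0.1560
268 262 [22 23 41] along 0.0095 across 0.0070 z 0.1612
268 275 [19 26 40] along 0.0097 across 0.0065 z 0.1756
268 290 [19 24 42] along 0.0093 across 0.0060 z 0.1884
268 300 [ 8 16 37] along 0.0097 across 0.0057 z 0.1970
276 245 [146  74  24] along 0.0125 across 0.0033 z 0.1460
276 252 [75 37 20] along 0.0082 across 0.0033 z 0.1455
276 256 [46 24 30] along 0.0097 across 0.0032 z 0.1543
276 258 [16 20 36] along 0.0092 across 0.0032 z 0.1556
276 262 [16 15 37] along 0.0092 across 0.0031 z 0.1605
276 275 [ 8 15 36] along 0.0097 across 0.0029 z 0.1756
276 290 [15 17 38] along 0.0099 across 0.0027 z 0.1896
276 300 [ 8 15 33] along 0.0093 across 0.0026 z 0.1965
282 245 [146  73  25] along 0.0127 across 0.0001 z 0.1465
282 252 [68 33  1] along 0.0091 across 0.0001 z 0.1476
282 256 [66 32  2] along 0.0062 across 0.0001 z 0.1463
282 258 [53 31 19] along 0.0083 across 0.000
[... 431 characters left out ...]
096 across -0.0029 z 0.1565
288 262 [ 2 15 34] along 0.0095 across -0.0028 z 0.1612
288 275 [ 9 17 35] along 0.0093 across -0.0025 z 0.1749
288 290 [14 23 38] along 0.0092 across -0.0023 z 0.1884
288 300 [ 7 17 35] along 0.0096 across -0.0021 z 0.1969
296 245 [65 73 79] along -0.0049 across -0.0093 z 0.1023
296 252 [47 54 52] along -0.0476 across -0.0136 z 0.0128
296 256 [30 27 42] along 0.0092 across -0.0071 z 0.1530
296 258 [22 22 43] along 0.0097 across -0.0069 z 0.1567
296 262 [ 7 14 36] along 0.0096 across -0.0067 z 0.1614
296 275 [10 19 39] along 0.0794 across 0.0005 z 0.3147
296 290 [ 7 20 38] along 0.0094 across -0.0056 z 0.1887
296 300 [ 3 16 35] along 0.0094 across -0.0053 z 0.1966
```

Run:
```python
from h import *
from cell import robot
np.set_printoptions(precision=4,suppress=True)
print(robot.grip_depth)
c=load('w1');a=np.array([np.cos(.586),np.sin(.586)]);b=np.array([-a[1],a[0]])
for u in range(220,246,4):
    for v in range(254,272,5):
        p=dep(c,(u,v));q=p[:2]-[.6998,.1025]
        if p[2]>.2: print(u,v,'along %.4f across %.4f z-TCP %.4f'%(q@a,q@b,p[2]-.2998))
```

```text
0.0187
224 264 along 0.0098 across 0.0275 z-TCP 0.0464
224 269 along 0.0093 across 0.0268 z-TCP 0.0510
228 259 along 0.0101 across 0.0263 z-TCP 0.0414
228 264 along 0.0093 across 0.0257 z-TCP 0.0453
228 269 along 0.0094 across 0.0249 z-TCP 0.0512
232 259 along 0.0096 across 0.0245 z-TCP 0.0402
232 264 along 0.0094 across 0.0237 z-TCP 0.0457
232 269 along 0.0093 across 0.0230 z-TCP 0.0509
236 259 along 0.0095 across 0.0225 z-TCP 0.0400
236 264 along 0.0092 across 0.0219 z-TCP 0.0452
236 269 along 0.0096 across 0.0210 z-TCP 0.0515
240 264 along 0.0077 across 0.0203 z-TCP 0.0420
240 269 along 0.0079 across 0.0196 z-TCP 0.0480
```

The wrist depth shows the fingertips end about 35 mm above the reported TCP, so they shut above the key. I'll open, go lower and grip again.

```bash
python3 -m jog '[[[0,0,0],[0,0,0]],[[0,0,0],[0,0,0]],[[0,0,0],[0,0,0]],[[0,0,0.008],[0,0,0]],[[0,0,0.016],[0,0,0]],[[0,0,0.024],[0,0,0]],[[0,0,0.032],[0,0,0]],[[0,0,0.032],[0,0,0]]]' -0.1 20 && python3 -m jog '[[[0,0,0],[0,0,0]],[[0,0,0],[0,0,0]],[[0,0,0],[0,0,0]],[[0,0,0],[0,0,0]],[[0,0,0],[0,0,0]]]' -1 20; python3 go.py .7232 .103 .085 1.913
```

```text
time_s: 5.0
tool_pos: [0.723, 0.1029, 0.0842]
eef_rot: [-3.141, 0.002, 0.647]
ft_force: [0.9, 0.9, 0.0]
grip_width: 0.447
grasp_force: 0.0
time_s: 5.62
tool_pos: [0.724, 0.1031, 0.0858]
eef_rot: [3.141, -0.0, 0.647]
ft_force: [-0.3, 0.0, 2.3]
grip_width: 0.118
grasp_force: 20.0
shift [-0.0006 -0.0004  0.0008] turn [ 5.0000e-04 -1.0000e-04 -1.2662e+00] pos [0.724  0.1031 0.0858] rpy [ 3.1413e+00 -4.0000e-04  6.4680e-01] q6 0.9710472811988485 t 5.625
```

Gripped: the opening is 10.4 mm, which matches the blade. Now I'll turn the key.

```bash
python3 -m jog '[[[0,0,0],[0,0,-0.15]],[[0,0,0],[0,0,-0.3]],[[0,0,0],[0,0,-0.45]],[[0,0,0],[0,0,-0.6]],[[0,0,0],[0,0,-0.75]],[[0,0,0],[0,0,-0.9]],[[0,0,0],[0,0,-1.05]],[[0,0,0],[0,0,-1.18]],[[0,0,0],[0,0,-1.26]],[[0,0,0],[0,0,-1.26]]]'; python3 -c "
from cell import robot;print(robot.get_obs()['ft_torque'])"
python3 -m jog '[[[0,0,0],[0,0,-0.02]],[[0,0,0],[0,0,-0.04]],[[0,0,0],[0,0,-0.04]]]'; python3 -c "
from cell import robot;print(robot.get_obs()['ft_torque'])"
```

```text
time_s: 6.88
tool_pos: [0.7253, 0.1027, 0.0858]
eef_rot: [3.139, 0.001, 1.906]
ft_force: [4.8, -1.0, -1.1]
grip_width: 0.113
grasp_force: 20.0
[-0.20712294 -0.59521733 -0.00141061]
time_s: 7.25
tool_pos: [0.7252, 0.1027, 0.0858]
eef_rot: [3.139, 0.001, 1.946]
ft_force: [5.4, -0.7, -1.1]
grip_width: 0.115
grasp_force: 20.2
[-0.2261418  -0.87830352 -0.46567733]
```

The torque jump shows the stop is reached. I'll release, rise and check.

```bash
python3 -m jog '[[[0,0,0],[0,0,0]],[[0,0,0],[0,0,0]],[[0,0,0],[0,0,0]],[[0,0,-0.04],[0,0,0]],[[0,0,-0.09],[0,0,0]],[[0,0,-0.14],[0,0,0]],[[0,0,-0.18],[0,0,0]],[[0,0,-0.18],[0,0,0]]]' -0.1 20; python3 go.py .5242 .033 .27 .342;python3 - <<'E'
from h import *
np.set_printoptions(precision=4,suppress=True)
c=snap('wrist','w4');P=cloud(c,mask(c['p'],'blue'));P=P[(abs(P[:,2]-.145)<.005)&(np.hypot(P[:,0]-.7232,P[:,1]-.103)<.05)]
q=P[:,:2];mu=q.mean(0);w=np.linalg.svd(q-mu,full_matrices=0)[2][0];s=(q-mu)@w
print(len(q),'mid',mu+w*(s.min()+s.max())/2,'len',np.ptp(s),'yaw',np.arctan2(w[1],w[0]),'shut expected',-2.8+np.pi/2,-2.8+np.pi*1.5)
E
```

```text
time_s: 8.25
tool_pos: [0.7259, 0.1033, 0.2701]
eef_rot: [3.135, 0.002, 1.947]
ft_force: [0.0, 1.1, -0.5]
grip_width: 0.453
grasp_force: 0.0
shift [ 0.0087 -0.2134 -0.0015] turn [ 0.0073 -0.0038  1.6049] pos [0.7259 0.1033 0.2701] rpy [3.1346e+00 2.4000e-03 1.9469e+00] q6 -0.32892116039305364 t 8.25
472 mid [0.7227 0.1039] len 0.04810251856390056 yaw 1.9097519249862973 shut expected -1.2292036732051033 1.9123889803846899
```

The tap is shut: key yaw 1.910 against 1.912 expected. Next I'll go above the syringe's middle and look at the pointer and marker.

```bash
python3 go.py .6 .06 .29 .342; python3 -m jog '[[[0,-0.02,0],[0,0,0.16]],[[0,-0.04,-0.005],[0,0,0.33]],[[0,-0.06,-0.01],[0,0,0.5]],[[0,-0.08,-0.02],[0,0,0.66]],[[0.005,-0.1,-0.02],[0,0,0.83]],[[0.005,-0.12,-0.02],[0,0,1.0]],[[0.005,-0.13,-0.02],[0,0,1.17]],[[0.006,-0.133,-0.02],[0,0,1.34]],[[0.006,-0.133,-0.02],[0,0,1.5]],[[0.006,-0.133,-0.02],[0.005,-0.003,1.605]]]' ; python3 -m jog '[[[0,0,0],[0,0,0]],[[0,0,0],[0,0,0]]]'
python3 - <<'E'
from h import *
np.set_printoptions(precision=4,suppress=True)
c=snap('wrist','w5')
for col in('yellow','red'):
    m=mask(c['p'],col);n,l,st,ce=cv2.connectedComponentsWithStats(m.astype(np.uint8))
    for i in range(1,n):
        if st[i,4]>20:
            P=cloud(c,l==i);print(col,st[i],ce[i],np.median(P,0) if len(P) else '')
E
```

```text
shift [ 0.0055 -0.1315 -0.0233] turn [ 2.9000e-03 -1.5000e-03  1.6049e+00] pos [0.7244 0.1032 0.2671] rpy [3.1388e+00 1.0000e-03 1.9469e+00] q6 -0.3289569628630547 t 8.3
time_s: 9.55
tool_pos: [0.5961, 0.0598, 0.2831]
eef_rot: [-3.139, 0.009, 0.338]
ft_force: [-0.7, 0.2, -0.7]
grip_width: 0.45
grasp_force: 0.0
time_s: 9.8
tool_pos: [0.5971, 0.0598, 0.2842]
eef_rot: [-3.14, 0.007, 0.344]
ft_force: [0.2, -0.5, 0.2]
grip_width: 0.449
grasp_force: 0.0
yellow [243 261   9   8  67] [246.9552 264.4478] [0.4713 0.064  0.0608]
red [252 210  42  19 290] [273.469  219.3621] [0.5506 0.0526 0.093 ]
```

View pics/w5.png

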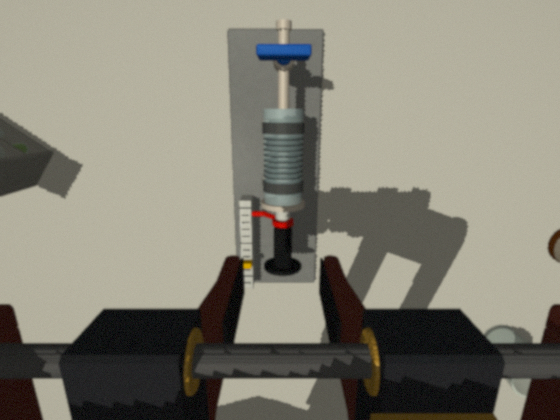

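The picture shows the key square across the barrel at (284,51). The pointer tip is at (255,213), the grip at (283,245), the disc at (283,267) and the marker at (247,265), partly behind a finger.

```bash
cat > fr.py <<'E'
from h import *
u=np.array([np.cos(-2.799),np.sin(-2.799)]);nn=np.array([-u[1],u[0]]);O=np.array([.7230,.1032])+.145*u
def S(P): q=np.atleast_2d(P)[:,:2]-O; return np.c_[q@u,q@nn,np.atleast_2d(P)[:,2]]
E
python3 - <<'E'
from fr import *
np.set_printoptions(precision=4,suppress=True)
c=load('w5');p=c['p']
Y=S(cloud(c,mask(p,'yellow')));Y=Y[abs(Y[:,2]-.061)<.006];print('yellow',len(Y),Y.min(0),Y.max(0),np.median(Y,0))
R=S(cloud(c,mask(p,'red')));print('red')
for z0,z1 in((.04,.06),(.06,.075),(.075,.09),(.09,.12)):
    k=R[(R[:,2]>z0)&(R[:,2]<z1)]
    if len(k):print(z0,len(k),k.min(0),np.median(k,0),k.max(0))
m=np.zeros(p.shape[:2],bool);m[220:280,262:302]=(p.max(2)<60)[220:280,262:302]
B=S(cloud(c,m));B=B[(B[:,2]>.095)&(B[:,2]<.125)];k=B[B[:,0]<.088];print('grip',len(k),k.min(0),np.median(k,0),k.max(0),B[:,0].max(),B[:,2].max())
g=O+.064*u;print('grip est',g)
E
```

```text
yellow 53 [ 0.1035 -0.0523  0.0567] [ 0.1115 -0.0423  0.0636] [ 0.1059 -0.0479  0.061 ]
red
0.04 62 [ 0.0317 -0.0397  0.055 ] [ 0.0339 -0.0326  0.0585] [ 0.0386 -0.0229  0.06  ]
0.06 59 [ 0.0314 -0.0369  0.0601] [ 0.0338 -0.0186  0.0662] [ 0.0371 -0.0107  0.0746]
0.075 12 [ 0.0321 -0.0128  0.0759] [ 0.0327 -0.0098  0.0875] [0.0339 0.0115 0.0899]
0.09 152 [ 0.0318 -0.0127  0.0904] [ 0.0347 -0.0007  0.1008] [0.039  0.0125 0.106 ]
grip 703 [ 0.0383 -0.0103  0.0958] [ 0.0618 -0.0006  0.108 ] [0.0876 0.0103 0.1104] 0.09502690186809652 0.11548414389165518
grip est [0.5261 0.033 ]
```

```bash
python3 go.py .5261 .033 .040 .3426
```

```text
shift [-0.0745  0.0016  0.245 ] turn [-0.0017  0.0066  0.0009] pos [0.5973 0.0598 0.2845] rpy [-3.1399  0.0066  0.3435] q6 1.2125791630799547 t 9.85
```

```bash
python3 -m jog '[[[-0.04,0.0016,0.03],[0,0.0066,0]],[[-0.0745,0.0016,0.06],[0,0.0066,0]],[[-0.0745,0.0016,0.1],[0,0.0066,0]],[[-0.0745,0.0016,0.14],[0,0.0066,0]],[[-0.0745,0.0016,0.17],[0,0.0066,0]],[[-0.0745,0.0016,0.19],[0,0.0066,0]],[[-0.0745,0.0016,0.19],[0,0.0066,0]]]'; python3 go.py .5261 .033 .040 .3426
```

```text
time_s: 10.72
tool_pos: [0.5256, 0.0332, 0.0944]
eef_rot: [-3.139, 0.002, 0.343]
ft_force: [0.3, 1.3, 0.4]
grip_width: 0.452
grasp_force: 0.0
shift [0.0005 0.0005 0.0544] turn [-0.0026  0.0019  0.0001] pos [0.5256 0.0332 0.0944] rpy [-3.139e+00  1.900e-03  3.427e-01] q6 1.1578139232861404 t 10.725
```

```bash
python3 -m jog '[[[0,0,0.02],[0,0,0]],[[0,0,0.035],[0,0,0]],[[0,0,0.045],[0,0,0]],[[0,0,0.054],[0,0,0]],[[0,0,0.054],[0,0,0]]]' && python3 -m jog '[[[0,0,0],[0,0,0]],[[0,0,0],[0,0,0]],[[0,0,0],[0,0,0]],[[0,0,0],[0,0,0]],[[0,0,0],[0,0,0]]]' -1 40;  python3 go.py .5261 .033 .040 .3426
```

```text
time_s: 11.35
tool_pos: [0.5268, 0.0332, 0.0413]
eef_rot: [-3.14, -0.0, 0.342]
ft_force: [0.7, -0.3, 0.5]
grip_width: 0.449
grasp_force: 0.0
time_s: 11.98
tool_pos: [0.5274, 0.0339, 0.0422]
eef_rot: [-3.14, -0.002, 0.341]
ft_force: [-1.9, 5.6, 3.7]
grip_width: 0.251
grasp_force: 40.0
shift [-0.0015  0.0004  0.0022] turn [-0.0019 -0.0022 -0.0012] pos [0.5274 0.0339 0.0422] rpy [-3.1397e+00 -2.2000e-03  3.4140e-01] q6 1.1586443204593386 t 11.975
```

Gripped (22 mm). I'll pull 66 mm, then check.

```bash
python3 -m jog '[[[-0.008,0,0],[0,0,0]],[[-0.016,0,0],[0,0,0]],[[-0.024,0,0],[0,0,0]],[[-0.032,0,0],[0,0,0]],[[-0.04,0,0],[0,0,0]],[[-0.048,0,0],[0,0,0]],[[-0.056,0,0],[0,0,0]],[[-0.062,0,0],[0,0,0]],[[-0.066,0,0],[0,0,0]],[[-0.066,0,0],[0,0,0]]]'
cat > chk.py <<'E'
import sys
from fr import *
from cell import robot
np.set_printoptions(precision=4,suppress=True)
n=sys.argv[1];print(S(robot.get_obs()['tool_pos']))
for cam in('wrist','top','scene'):
    c=snap(cam,n+cam);p=c['p']
    for col in('yellow','red'):
        Q=S(cloud(c,mask(p,col)));Q=Q[(Q[:,1]<-.022)&(Q[:,1]>-.07)&(Q[:,0]>0)&(Q[:,0]<.16)&(Q[:,2]>.03)&(Q[:,2]<.075)]
        if len(Q):print(cam,col,len(Q),Q.min(0),np.median(Q,0),Q.max(0))
E
python3 chk.py a; python3 -c "
import cv2;p=cv2.imread('pics/awrist.png');cv2.imwrite('pics/v6.png',cv2.resize(p[140:340,180:400],(660,600),interpolation=cv2.INTER_CUBIC))"
```

```text
time_s: 13.22
tool_pos: [0.4673, 0.0126, 0.0422]
eef_rot: [-3.14, -0.006, 0.34]
ft_force: [5.5, 11.7, -2.4]
grip_width: 0.244
grasp_force: 40.0
[[ 0.1263 -0.0006  0.0422]]
wrist yellow 909 [ 0.1032 -0.068   0.0358] [ 0.1057 -0.0552  0.0606] [ 0.1117 -0.0421  0.0631]
wrist red 414 [ 0.0952 -0.0423  0.0379] [ 0.0979 -0.0314  0.0591] [ 0.1022 -0.022   0.0643]
scene yellow 25 [ 0.1009 -0.0683  0.053 ] [ 0.1048 -0.0553  0.0607] [ 0.1108 -0.0427  0.0641]
scene red 13 [ 0.0933 -0.0386  0.0525] [ 0.0966 -0.0287  0.0593] [ 0.1006 -0.0222  0.066 ]
```

View pics/v6.png

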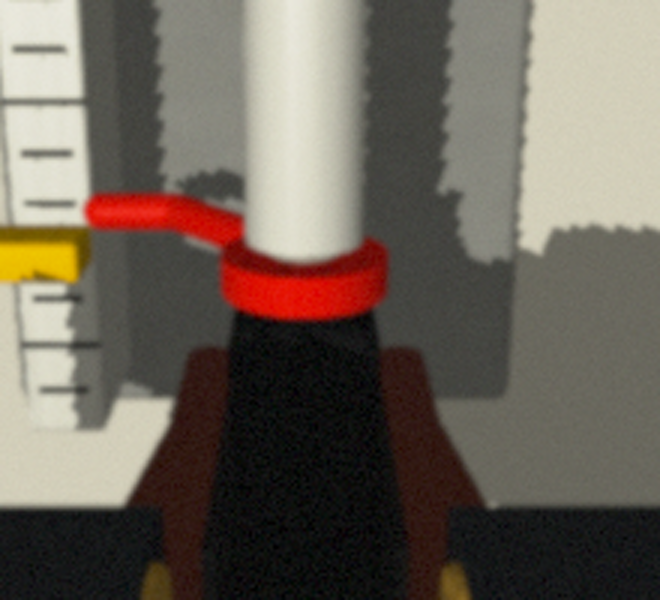

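The view shows the pointer tip at (95,212) short of the yellow marker, whose top runs from y=230 to 280. I'll measure the gap precisely.

```bash
cat > gap.py <<'E'
import sys
from fr import *
np.set_printoptions(precision=4,suppress=True)
c=load(sys.argv[1]);p=c['p']
def cut(Q,y0,y1,z0,z1): return Q[(Q[:,1]>y0)&(Q[:,1]<y1)&(Q[:,2]>z0)&(Q[:,2]<z1)&(Q[:,0]>.05)]
Y=cut(S(cloud(c,mask(p,'yellow'))),-.066,-.044,.058,.066);R=cut(S(cloud(c,mask(p,'red'))),-.041,-.030,.03,.07)
f=lambda Q:np.percentile(Q[:,0],[1,3,50,97,99])
print('Y',len(Y),f(Y),'R',len(R),f(R),R[:,2].max())
t=R[R[:,2]>np.percentile(R[:,2],97)-.0007];print('R ridge',np.median(t,0),'gap by ridge',np.mean(f(Y)[[1,3]])-np.median(t[:,0]),'by mid',np.mean(f(Y)[[1,3]])-np.mean(f(R)[[1,3]]))
E
python3 gap.py awrist
```

```text
Y 555 [0.1035 0.1037 0.1069 0.1107 0.1109] R 236 [0.0954 0.0955 0.098  0.1018 0.1019] 0.06075157159484701
R ridge [ 0.0985 -0.0347  0.0599] gap by ridge 0.008701097538555469 by mid 0.00855214372764515
```

```bash
python3 -m jog '[[[-0.004,0,0],[0,0,0]],[[-0.007,0,0],[0,0,0]],[[-0.008,0,0],[0,0,0]],[[-0.008,0,0],[0,0,0]],[[-0.008,0,0],[0,0,0]]]'; python3 chk.py b; python3 gap.py bwrist
```

```text
time_s: 14.0
tool_pos: [0.4601, 0.01, 0.0422]
eef_rot: [-3.14, -0.006, 0.34]
ft_force: [5.5, 13.1, -2.8]
grip_width: 0.253
grasp_force: 40.0
[[ 0.1339 -0.0005  0.0422]]
wrist yellow 883 [ 0.1033 -0.0682  0.0361] [ 0.1058 -0.0554  0.0607] [ 0.1116 -0.0421  0.0629]
wrist red 420 [ 0.1029 -0.0426  0.0373] [ 0.1055 -0.0314  0.059 ] [ 0.1097 -0.022   0.0639]
scene yellow 20 [ 0.0982 -0.0675  0.0536] [ 0.1038 -0.0557  0.0612] [ 0.1127 -0.0453  0.0671]
scene red 13 [ 0.099  -0.0391  0.0549] [ 0.1053 -0.0299  0.0589] [ 0.1073 -0.0227  0.0662]
Y 572 [0.1035 0.1036 0.107  0.1108 0.1111] R 240 [0.1029 0.1031 0.1055 0.1093 0.1094] 0.060752123374466005
R ridge [ 0.1059 -0.0347  0.06  ] gap by ridge 0.0013018097809370521 by mid 0.001061752262209864
```

```bash
python3 -m jog '[[[-0.001,0,0],[0,0,0]],[[-0.001,0,0],[0,0,0]],[[-0.001,0,0],[0,0,0]],[[-0.001,0,0],[0,0,0]],[[-0.001,0,0],[0,0,0]],[[-0.001,0,0],[0,0,0]],[[-0.001,0,0],[0,0,0]],[[-0.001,0,0],[0,0,0]]]'; python3 chk.py d; python3 gap.py dwrist
python3 - <<'E'
from fr import *
import cv2
c=load('dtop');P=cloud(c,mask(c['p'],'blue'));P=P[(np.hypot(P[:,0]-.723,P[:,1]-.103)<.04)];q=P[:,:2]-P[:,:2].mean(0);w=np.linalg.svd(q)[2][0];print('key',len(q),np.arctan2(w[1],w[0]))
p=cv2.imread('pics/dwrist.png');cv2.imwrite('pics/v7.png',cv2.resize(p[140:340,180:400],(660,600)))
E
```

```text
time_s: 15.15
tool_pos: [0.4593, 0.0098, 0.0422]
eef_rot: [-3.14, -0.007, 0.34]
ft_force: [5.7, 12.3, -1.8]
grip_width: 0.245
grasp_force: 40.0
[[ 0.1347 -0.0006  0.0422]]
wrist yellow 886 [ 0.1033 -0.0681  0.0351] [ 0.1059 -0.0555  0.0607] [ 0.1114 -0.0421  0.0628]
wrist red 419 [ 0.1036 -0.0425  0.0367] [ 0.1064 -0.0314  0.0591] [ 0.1106 -0.022   0.0643]
scene yellow 22 [ 0.0986 -0.0684  0.0512] [ 0.1053 -0.0556  0.0602] [ 0.1101 -0.0457  0.0686]
scene red 13 [ 0.0959 -0.0393  0.0557] [ 0.1045 -0.0303  0.0595] [ 0.1111 -0.0231  0.0666]
Y 584 [0.1035 0.1037 0.1071 0.1111 0.1112] R 236 [0.1038 0.1039 0.1064 0.1102 0.1104] 0.06111325639932369
R ridge [ 0.1074 -0.0352  0.06  ] gap by ridge -3.9317684636761e-05 by mid 0.00035231157392558166
key 31 -1.2275831015000236
```

View pics/v7.png

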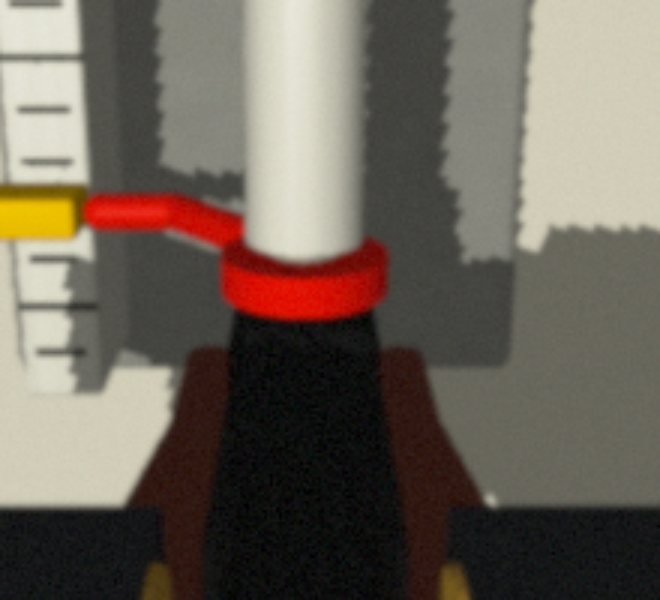

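The pointer tip at (90,212) lines up with the marker, whose tab is centred at (40,214). The offset is under 0.4 mm, the grip is holding, and the key still stands square across the barrel. Handing in.

```bash
python3 -c "
from cell import robot;print(robot.close_job())"
```

```text
the job is handed in; nothing more can be done
None
```

The job is handed in: the tap was shut to its stop first, then the plunger was drawn until its pointer was within about 0.4 mm of the yellow marker, and the gripper is still holding it there; the marker was not moved and the arm stayed clear of the bottle, beaker and rack.

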